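Clip a sawn rock slab onto the microscopy slab stage

ROBOT

A 6-joint arm with a two-finger parallel gripper is mounted at the origin on the work surface. World frame = base frame: x ahead of the robot, y to its left, z up, the work surface at z = 0. Lengths are in mm, angles in rad, forces in N, time in s.
With the tool pointing down it reaches from about 350 to 875 mm from the base axis. Payload 4.2 kg.
Tool frame: the origin (TCP) lies midway between the tips of the shut fingers; the grasp point (between the pads) lies 19 mm behind it (arm.tcp_to_grasp is the distance from the TCP to the grasp point, in mm); z points along the fingers, y is the line along which they close (so a half turn about z gives the same grasp; the last joint's range is limited). The gripper opens to 85 mm and grips with 20 to 120 N. Pads are 22 mm wide; open, the fingers measure 114 mm over their backs; the gripper's body (76 mm by 85 mm) begins 54 mm behind the grasp point. The pads swing forward as they close: fully open they stand 13 mm farther back than shut.
Start: joints at [1.423, 0.385, 0.008, 0, -1.194, -0.259], TCP at [247.262, 573.987, 231.312] pointing down, gripper open.
Joint ranges: [-3.14, 3.14], [-1.21, 2.06], [-1.07, 1.41], [-3.16, 2.05], [-2.99, -0.16], [-3.1, 3.1]. Speed limits (rad/s): [2.79, 2.79, 3.14, 3.14, 3.14, 3.14].

INTERFACE

Orientations are given as a unit quaternion [x, y, z, w].
In Python, from bench import arm, imaging, job, models gives the robot as it stands.
- The arm moves only by the tool arm_command, never from a script. Its argument "rows" is a list of rows, each an object with "grip": the opening, from 0 (shut) to 1 (fully open); "linear": the shift along the tool's x, y, z in mm, a list of three; "rot": the turn, a rotation vector about the tool's x, y, z in rad, a list of three. In form: [{"grip": grip, "linear": [tx, ty, tz], "rot": [rx, ry, rz]}, ...]. A call has 1 to 10 rows; each row is the pose to reach, as a shift and turn from the pose commanded when the call began, along the tool's axes at that moment; what a row does not reach only later rows make up. A row lasts 1/8 s, in which the tool goes at most 62.5 mm and 10.7 degrees, less where a joint would pass 70% of its speed; a pose out of reach is approached as far as the arm can. A call with a gripper value outside its range is refused whole. The fingers move at their own pace and stop on an object; the grip force is fixed at half the most. Time passes only in rows, so rows that repeat a pose let the fingers close. It gives the time, the measured TCP pose, the force, the opening and the grip force at its end, in the units of the state.
- arm.read_state(): the state, without advancing time (a new reading comes with each control period).
- imaging.get_image(name): name is "scene" or "top"; returns a dict with "frame" (384x512x3 uint8, red, green, blue), "fx", "fy", "cx", "cy" (pixels), "extrinsics" (4x4, takes a point from world to camera coordinates). Camera axes: x right, y down, z forward; pixel columns grow to the right and rows downward; lengths in mm; the calibration is good to about 2 mm. A picture is of the moment at which its call begins. There is no depth.
- job.job_done(): hands the job in; it is judged then, once.
Trained networks look in a picture, given as the dict that the camera call returned (one of the last four; its "shot" number tells which), for a name from the list of things; names that differ only in an ending like _2 or _b are one class to them, and where a whole thing is asked for, a point or a joint stands for the part that bears it (a point fixed in the world has none). Each returns a list of dicts, best first, with "score" (0 to 1); they miss things now and then, are a little off and sometimes report something else, mostly with a low value. They report only what shows in the picture. A call takes as long as a camera call. They do not tell look-alikes from the thing itself.
- models.spot_in(picture, query): "rect" ([left, top, right, bottom] in pixels, round what is visible of it).
- models.tip_of(picture, query): "pixel" ([column, row] in pixels: a listed point, or the origin of a listed thing).
The state is a dict: "clock": time; "joints": joint angles; "joint_vel": joint speeds; "joint_efforts": joint torques, N m; "position": TCP position; "ee_rot": TCP orientation; "contact_force": force on the tool from outside, world axes, zero at the start; "wrist_torque": the same for the moment, N m; "gripper_width": finger opening in mm; "grasp_force": force on a finger pad.
Only numpy, scipy, OpenCV 4.12 (cv2) and the standard library are available. Lean on these libraries where they do the work, as an engineer would, in place of code of your own. Each camera call takes 0.05 s, during which the arm holds its last target. There are 200 camera calls.

TASK

Clip the long sawn rock slab onto the black slab stage: lay it flat on the plate in front of the sprung hold-down arm, slide one end in under the arm's turned-up nose, with the slab flush along the side rail, until it is fully home against the end stop, then let go so that the arm bears down on it. The end stop is still set for somebody else's slab, so feel for it and bring the slab up to it gently: neither the stop nor the arm may be rammed. Leave the other specimens where they are.

Things in the scene. Friction and masses are not known exactly. Their poses are not given: they have to be found in the camera images.
- slab: Sawn slab of dark red-brown banded rock, a plain block 126 long (its x) x 46 wide (y) x 18 thick (z) mm, about 0.3 kg, lying flat on the bench. Origin: centre of its underside. Both ends are alike; either may go in first. Gripped far from its middle and lifted, it swings down in the fingers.
- stage: Black plate 270 (x) x 140 (y) mm, fixed, upper face 24 mm over the bench. Origin: centre of its underside. Its +x points to the arm's post (foot at x 92 to 128 mm, 44 high); the slab comes in from the -x end. Straight above the x axis: the arm, 20 mm wide. Seated, the slab's x lies along stage x with its middle at stage y = 0. Between plate and slab friction is about 0.6.
- rail_end (a point): Near end of the side rail, at its inner face on the plate (stage x -19, y +23 mm). The aluminium rail is 10 mm high, 10 mm thick and runs from here to stage x = +58; its inner face, which the slab's long side must touch, is at stage y = +23 mm. Site axes as the stage's.
- stop_near (a point): Where the end stop's face would be at its nearest setting: on the plate, stage x +40, y 0. The stop (body end_stop, point stop_face on its face in the rules) is an aluminium cross bar 52 mm wide, 8 high, on two slotted feet; its flat face looks to stage -x. It is clamped somewhere from 0 to 26 mm further along stage +x than this point: the setting is not measured. It does not yield.
- nose (a point): Tip of the hold-down arm's turned-up nose: at rest stage x -22 mm, y 0, 26 mm over the plate (under side). From here the nose slopes down at 24 degrees to the shoe. The slab's 18 mm high end meets the slope with its leading end at about stage x -4 mm.
- shoe (a point): Under side of the arm's round shoe: at rest stage x +29 mm, y 0, 4 mm over the plate. Pushing the slab in along stage +x lifts the arm 14 mm; that takes 8 to 20 N along x until the slab's end is past the shoe, then 6 to 12 N. The shoe bears down with about 3 N at rest, 4 to 5 N on the slab.
- hold_down (a joint): Angle of the hold-down arm (rad), 0 at rest with its shoe 4 mm over the plate, growing as the arm is lifted; hinge along stage y at stage x +108 mm, 36 mm over the plate, spring-loaded downwards (0.8 N m/rad). With the slab beneath the shoe it reads about 0.17.
- offcut: Bystander: squarish sawn piece of the same rock, 68 x 60 x 18 mm, flat on the bench. It may lie where the slab lies in other starts. Origin: centre of its underside.
- core: Bystander: grey drill core standing upright on the bench, 36 mm diameter, 70 mm high. Origin: centre of its underside.
- rough_specimen: Bystander: rough lump of rock on the bench, about 100 x 80 x 65 mm. Origin: centre of its underside.
- mount: Bystander: round resin mount, 30 mm diameter, 20 mm high, standing on the stage plate on its -y side, beside the arm. Origin: centre of its underside.
There are look-alikes about, which are no part of the job. Leave any orange or purple look-alike of the slab alone.

How it is judged:
By the outcome, as a careful person would: the job done as asked, in the order asked, and still so for the second after the job is handed in, with the robot touching nothing.
It also fails if it takes over 58 s, if anything falls off the work surface, if the arm or the gripper's body presses on something with over 40 N, if the wrist force passes 120 N, or if a joint passes its speed limit or range.

## Working session

There is one attempt and no reset: what is moved stays moved. The work goes in short steps, Python scripts to look and compute and a tool call to move; the robot and the scene stay as the last step left them, time stands still between calls to the robot, and variables do not carry over. Pictures are saved under pics/ and viewed, at most 10 in all, crops included, and the job is handed in when it is done.

Besides the shell and the picture viewer there is one more tool, called after "Request:" as name([rows], argument=value, ...), one row to a line, values as JSON. arm_command: Moves the arm, as the interface text tells. Its arguments: {"type":"object","properties":{"rows":{"type":"array"}},"required":["rows"]}

```bash
mkdir -p pics; cat > h.py <<'E'
import numpy as np,cv2
from bench import arm,imaging,job,models
from scipy.spatial.transform import Rotation as R
def w2p(im,P):
    E=np.array(im["extrinsics"]);c=E[:3,:3]@np.array(P,float)+E[:3,3]
    return np.array([im["fx"]*c[0]/c[2]+im["cx"],im["fy"]*c[1]/c[2]+im["cy"]])
def p2w(im,px,z):
    E=np.array(im["extrinsics"]);d=E[:3,:3].T@np.array([(px[0]-im["cx"])/im["fx"],(px[1]-im["cy"])/im["fy"],1]);o=-E[:3,:3].T@E[:3,3]
    return o+d*(z-o[2])/d[2]
def save(im,n,crop=None,s=1):
    f=np.array(im["frame"])[:,:,::-1]
    if crop: l,t,r,b=crop; f=f[t:b,l:r]
    cv2.imwrite("pics/"+n,cv2.resize(f,None,fx=s,fy=s,interpolation=cv2.INTER_CUBIC))
E
python3 - <<'E'
from h import *
a=imaging.get_image("top");b=imaging.get_image("scene")
f=np.vstack([np.array(a["frame"])]);save(a,"top.png",None,1.5);save(b,"scene.png",None,1.5)
for n,im in(("top",a),("scene",b)):
  E=np.array(im["extrinsics"]);print(n,im["fx"],-E[:3,:3].T@E[:3,3],E[:3,:3].round(2).tolist())
  for q in["slab","stage","offcut","mount"]:
    print(q,[(np.round(d["rect"]).tolist(),round(d["score"],2)) for d in models.spot_in(im,q)[:4]])
  for q,z in [("slab",0),("stage",0),("rail_end",24),("stop_near",24),("nose",50),("shoe",28)]:
    print(q,[(np.round(d["pixel"],1).tolist(),round(d["score"],2),p2w(im,d["pixel"],z).round().tolist()) for d in models.tip_of(im,q)[:3]])
print(arm.read_state())
E
```

```text
top 346.88007940821603 [274.68208331  62.410918   983.31967352] [[0.01, -1.0, -0.0], [-0.98, -0.01, -0.22], [0.22, 0.0, -0.98]]
slab [([207.0, 159.0, 236.0, 208.0], 0.95), ([145.0, 281.0, 199.0, 315.0], 0.65), ([211.0, 223.0, 247.0, 270.0], 0.61), ([119.0, 220.0, 165.0, 246.0], 0.56)]
stage [([282.0, 114.0, 345.0, 208.0], 0.61)]
offcut [([152.0, 168.0, 178.0, 194.0], 0.91)]
mount [([329.0, 136.0, 339.0, 152.0], 0.42)]
slab [([224.2, 183.4], 0.96, [507.0, 161.0, 0.0]), ([228.9, 242.9], 0.88, [336.0, 143.0, 0.0]), ([167.5, 295.8], 0.81, [192.0, 306.0, -0.0])]
stage [([306.8, 157.8], 0.83, [586.0, -82.0, 0.0]), ([185.8, 114.9], 0.72, [721.0, 283.0, -0.0])]
rail_end [([304.6, 161.9], 0.87, [566.0, -72.0, 24.0])]
stop_near [([313.6, 146.7], 0.98, [612.0, -99.0, 24.0])]
nose [([312.9, 162.3], 0.85, [557.0, -91.0, 50.0]), ([312.7, 143.1], 0.59, [614.0, -93.0, 50.0])]
shoe [([312.1, 148.8], 0.84, [605.0, -94.0, 28.0])]
scene 394.1227955822695 [1134.04597457  105.87625368  647.30386048] [[-0.03, 1.0, -0.01], [0.66, 0.02, -0.75], [-0.75, -0.03, -0.66]]
slab [([278.0, 204.0, 312.0, 249.0], 0.87
[... 715 characters left out ...]
'joints': array([ 1.42258677e+00,  3.84665022e-01,  7.90839767e-03, -2.38184854e-05,
       -1.19399581e+00, -2.58586651e-01]), 'joint_vel': array([-0.00034407, -0.00145985, -0.00048047, -0.00059225,  0.00118605,
        0.00013033]), 'joint_efforts': array([-6.74007401e-05, -3.92100978e+01,  1.88618141e+01,  4.19071868e+00,
       -3.61021830e-04,  6.89220286e-06]), 'position': array([247.26318631, 573.98557897, 231.33296498]), 'ee_rot': array([ 9.79384936e-01, -2.02002836e-01, -1.22675852e-05, -2.13022282e-05]), 'contact_force': array([ 0.77289762, -0.54968795, -0.01900381]), 'wrist_torque': array([0.00040141, 0.01227828, 0.0057471 ]), 'grasp_force': 0.0, 'gripper_width': 85.2756038526922}
```

View pics/top.png

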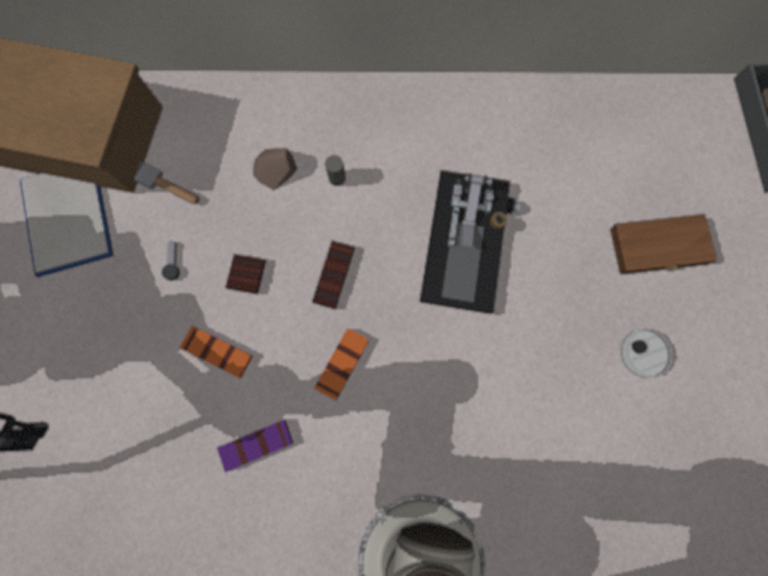

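View pics/scene.png

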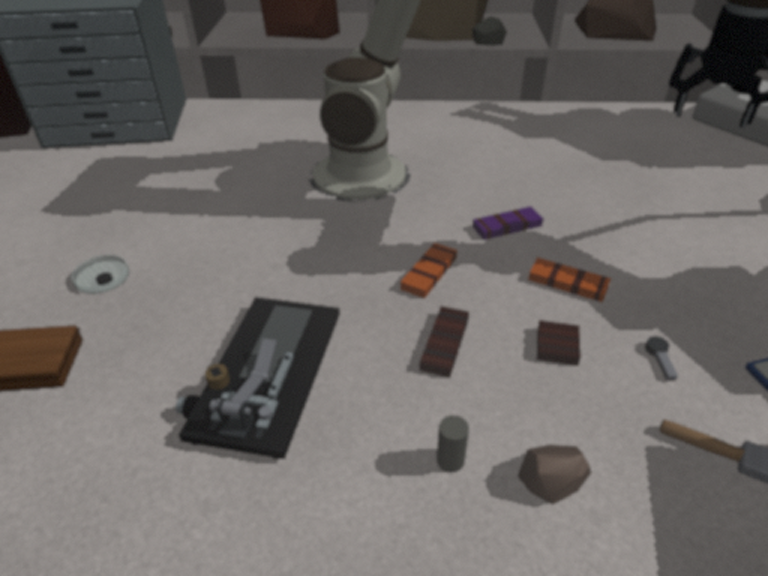

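Candidates for the slab in the top frame (unscaled px): the dark red-brown long block at (223,183), which matches. The rest don't: orange blocks at (228,243) and (144,234), the purple block at (170,297), the squarish offcut at (164,182), and the wooden block at (443,162). I choose (223,183) and will check it in a crop.

```bash
cat >> h.py <<'E'
def hull_mask(im,c,yaw,dims,shape,z0=0,up=4):
    P=[]
    for sx in(-.5,.5):
        for sy in(-.5,.5):
            for z in(z0,z0+dims[2]):
                P.append(w2p(im,[c[0]+sx*dims[0]*np.cos(yaw)-sy*dims[1]*np.sin(yaw),c[1]+sx*dims[0]*np.sin(yaw)+sy*dims[1]*np.cos(yaw),z]))
    h=cv2.convexHull((np.array(P)).astype(np.float32)).reshape(-1,2)
    m=np.zeros((shape[0]*up,shape[1]*up),np.uint8);cv2.fillPoly(m,[np.round((h+.5)*up*16-8).astype(np.int32)],1,shift=4)
    return cv2.resize(m.astype(np.float32),(shape[1],shape[0]),interpolation=cv2.INTER_AREA)
def fit(ims,masks,dims,x0,z0=0):
    from scipy.optimize import minimize
    def f(v):
        s=0
        for im,m in zip(ims,masks):
            q=hull_mask(im,v[:2],v[2]/100,dims,m.shape,z0); s+=1-np.minimum(q,m).sum()/np.maximum(q,m).sum()
        return s
    r=minimize(f,x0,method="Nelder-Mead",options=dict(initial_simplex=np.array(x0)+np.array([[0,0,0],[12,0,0],[0,12,0],[0,0,15]]),xatol=.1,fatol=1e-4))
    return r.x,r.fun
E
python3 - <<'E'
from h import *
a=imaging.get_image("top");b=imaging.get_image("scene")
def msk(im,box,dark):
    f=np.array(im["frame"]).astype(float);m=np.zeros(f.shape[:2],np.float32);l,t,r,bt=box
    s=f[t:bt,l:r]; bg=np.median(s.reshape(-1,3)[s.reshape(-1,3).sum(1)>np.percentile(s.sum(2),70)],0)
    if dark=="slab": k=(s[...,0]-s[...,2]>14)&(s[...,0]<135)&(s[...,1]<80)
    else: k=s.max(2)<75
    k=k.astype(np.uint8)
    n,L,st,_=cv2.connectedComponentsWithStats(k);k=(L==1+np.argmax(st[1:,4])).astype(np.float32)
    if dark=="slab":k=cv2.morphologyEx(k,cv2.MORPH_CLOSE,np.ones((3,3)))
    m[t:bt,l:r]=k;return m
ma=msk(a,(200,152,246,215),"slab");mb=msk(b,(272,198,320,256),"slab")
for i,m in(([a],[ma]),([b],[mb]),([a,b],[ma,mb])): print("slab",fit(i,m,(126,46,18),[507,157,0]), [x.sum() for x in m])
sa=msk(a,(270,105,360,215),"st");sb=msk(b,(115,190,235,310),"st")
def fill(m):
    c,_=cv2.findContours(cv2.morphologyEx(m,cv2.MORPH_OPEN,np.ones((5,5))).astype(np.uint8),0,2);h=cv2.convexHull(np.vstack(c));o=np.zeros_like(m);cv2.fillPoly(o,[h],1.);return o
fa,fb=fill(sa),fill(sb)
for i,m in(([a],[fa]),([b],[fb]),([a,b],[fa,fb])):print("stage",fit(i,m,(270,140,24),[582,-87,-5]))
A=np.array(a["frame"])[:,:,::-1].copy();B=np.array(b["frame"])[:,:,::-1].copy()
def ed(F,m,col):
    F[(cv2.dilate(m,np.ones((3,3)))>.5)&(m<.5)]=col
A2=A.copy();ed(A2,ma,(0,255,0));ed(A2,fa,(0,255,0));B2=B.copy();ed(B2,mb,(0,255,0));ed(B2,fb,(0,255,0))
t1=cv2.resize(A2[105:220,200:350],(400,300),interpolation=cv2.INTER_CUBIC);t2=cv2.resize(B2[190:310,115:325],(400,300),interpolation=cv2.INTER_CUBIC)
t3=cv2.resize(A[105:220,200:350],(400,300),interpolation=cv2.INTER_CUBIC);t4=cv2.resize(B[190:310,115:325],(400,300),interpolation=cv2.INTER_CUBIC)
cv2.imwrite("pics/c.png",np.vstack([np.hstack([t1,t2]),np.hstack([t3,t4])]))
E
```

```text
slab (array([514.61197525, 170.35059187,  -9.19104016]), np.float64(0.7412064671516418)) [np.float32(191.0)]
slab (array([423.34072747, 176.02468234,  -8.13943196]), np.float64(0.7736457586288452)) [np.float32(180.0)]
slab (array([491.16952073, 171.09456995, -12.47004421]), np.float64(1.5517117977142334)) [np.float32(191.0), np.float32(180.0)]
stage (array([576.80394109, -91.52945995, -16.67843082]), np.float64(0.06228691339492798))
stage (array([572.68142002, -93.92208224, -16.70825652]), np.float64(0.05984973907470703))
stage (array([573.3163869 , -93.06894852, -17.05053799]), np.float64(0.1313442587852478))
```

View pics/c.png

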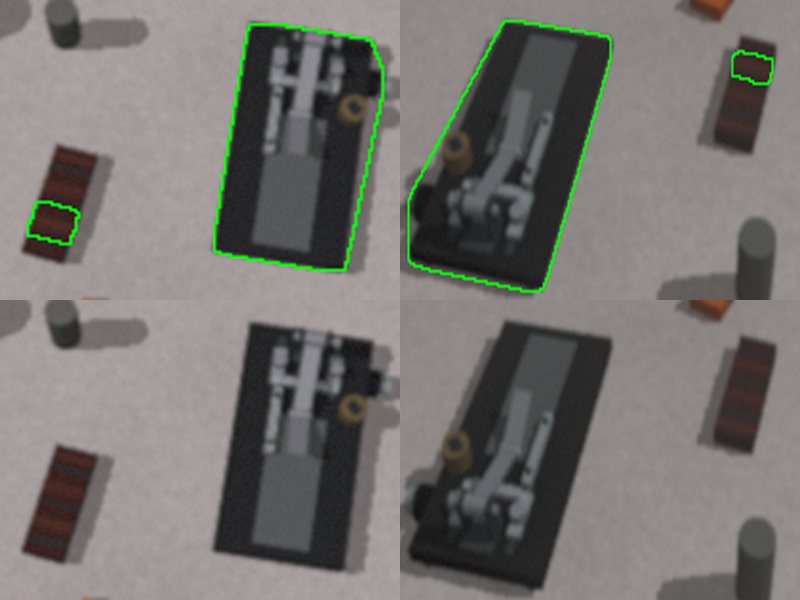

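The crop shows dark red-brown banding, so the choice is right. The stage nose, arm and rail lie on the plate at top crop (300,130). The colour mask caught only one band of the slab, so I'll refit with better masks.

```bash
python3 - <<'E'
from h import *
a=imaging.get_image("top");b=imaging.get_image("scene")
def msk(im,box):
    f=cv2.GaussianBlur(np.array(im["frame"]),(3,3),0).astype(float);m=np.zeros(f.shape[:2],np.float32);l,t,r,bt=box
    s=f[t:bt,l:r];k=(s[...,1]<72).astype(np.uint8)
    n,L,st,_=cv2.connectedComponentsWithStats(k);m[t:bt,l:r]=(L==1+np.argmax(st[1:,4]));return m
ma=msk(a,(200,152,246,215));mb=msk(b,(290-18,198,322,256))
for i,m in(([a],[ma]),([b],[mb]),([a,b],[ma,mb])): print("slab",fit(i,m,(126,46,18),[507,157,-20]), [x.sum() for x in m])
def poly(pts,sx,sy,ox,oy):
    p=np.array([[(u+.5)/sx-.5+ox,(v+.5)/sy-.5+oy] for u,v in pts]);m=np.zeros((384*4,512*4),np.uint8)
    cv2.fillPoly(m,[np.round((p+.5)*64-8).astype(np.int32)],1,shift=4);return cv2.resize(m.astype(np.float32),(512,384),interpolation=cv2.INTER_AREA)
fa=poly([(249,24),(373,41),(345,270),(214,252)],400/150,300/115,200,105)
fb=poly([(505,20),(611,38),(543,291),(411,267),(411,252)],400/210,2.5,115,190)
for i,m in(([a],[fa]),([b],[fb]),([a,b],[fa,fb])):
    x,e=fit(i,m,(270,140,24),[580,-89,-15]);print("stage",x,e)
y=x[2]/100;Rz=np.array([[np.cos(y),-np.sin(y)],[np.sin(y),np.cos(y)]])
for n,p in dict(rail=(-19,23),stop=(40,0),nose=(-22,0),shoe=(29,0)).items(): print(n,x[:2]+Rz@p)
E
```

```text
slab (array([506.23291157, 164.63708967, -27.37345768]), np.float64(0.1132972240447998)) [np.float32(665.0)]
slab (array([508.6215069 , 162.93939982, -27.04365355]), np.float64(0.07650715112686157)) [np.float32(929.0)]
slab (array([507.83979279, 163.43334128, -27.11849422]), np.float64(0.19002854824066162)) [np.float32(665.0), np.float32(929.0)]
stage [577.42753181 -90.50681765 -15.04757449] 0.03715968132019043
stage [580. -89. -15.] 1.0
stage [577.42753181 -90.50681765 -15.04757449] 1.0371596813201904
rail [562.09013017 -64.91845876]
stop [616.97552667 -96.50315839]
nose [555.67613464 -87.20883025]
shoe [606.09982809 -94.85416469]
```

```bash
python3 - <<'E'
from h import *
a=imaging.get_image("top");b=imaging.get_image("scene")
def poly(pts,sx,sy,ox,oy):
    p=np.array([[(u+.5)/sx-.5+ox,(v+.5)/sy-.5+oy] for u,v in pts]);m=np.zeros((384*4,512*4),np.uint8)
    cv2.fillPoly(m,[np.round((p+.5)*64-8).astype(np.int32)],1,shift=4);return cv2.resize(m.astype(np.float32),(512,384),interpolation=cv2.INTER_AREA)
fa=poly([(249,24),(373,41),(345,270),(214,252)],400/150,300/115,200,105)
fb=poly([(105,20),(211,38),(143,291),(11,267),(11,252)],400/210,2.5,115,190)
for i,m in(([b],[fb]),([a,b],[fa,fb])):
    x,e=fit(i,m,(270,140,24),[580,-89,-15]);print("stage",x,e)
y=x[2]/100;Rz=np.array([[np.cos(y),-np.sin(y)],[np.sin(y),np.cos(y)]])
for n,p in dict(rail=(-19,23),stop=(40,0),nose=(-22,0),shoe=(29,0)).items(): print(n,x[:2]+Rz@p)
s=arm.read_state();Rt=R.from_quat(s["ee_rot"]);print(Rt.as_matrix().round(3),Rt.inv().apply(np.array([508,163.5,110])-s["position"]).round(1))
E
```

```text
stage [573.69002213 -91.8361336  -12.97712386] 0.06915950775146484
stage [575.4120163  -89.66930008 -15.46981182] 0.11273634433746338
rail [560.18279466 -64.01640924]
stop [614.93433991 -95.83257326]
nose [553.67473831 -86.27949983]
shoe [604.06570091 -94.13767314]
[[ 0.918 -0.396  0.   ]
 [-0.396 -0.918 -0.   ]
 [ 0.     0.    -1.   ]] [401.9 273.8 121.3]
```

Request:
arm_command([
  {"grip":1,"linear":[50,34,15],"rot":[0,0,-0.06]},
  {"grip":1,"linear":[100,68,40],"rot":[0,0,-0.13]},
  {"grip":1,"linear":[150,102,65],"rot":[0,0,-0.136]},
  {"grip":1,"linear":[200,136,90],"rot":[0,0,-0.136]},
  {"grip":1,"linear":[250,170,115],"rot":[0,0,-0.136]},
  {"grip":1,"linear":[300,204,135],"rot":[0,0,-0.136]},
  {"grip":1,"linear":[350,238,145],"rot":[0,0,-0.136]},
  {"grip":1,"linear":[402,274,161],"rot":[0,0,-0.136]},
  {"grip":1,"linear":[402,274,171],"rot":[0,0,-0.136]},
  {"grip":1,"linear":[402,274,171],"rot":[0,0,-0.136]},
])

```text
clock: 2.65
position: [507.8, 162.3, 59.3]
ee_rot: [0.991, -0.136, -0.001, 0.001]
contact_force: [-0.8, 1.5, -0.2]
gripper_width: 85.2
grasp_force: 0.0
```

```bash
python3 - <<'E'
from h import *
a=imaging.get_image("top");b=imaging.get_image("scene")
s=arm.read_state();print(s["clock"],s["position"],R.from_quat(s["ee_rot"]).as_matrix().round(3).tolist(),s["contact_force"])
t=cv2.resize(np.array(a["frame"])[130:230,180:280,::-1],(400,400),interpolation=cv2.INTER_CUBIC);u=cv2.resize(np.array(b["frame"])[170:270,250:350,::-1],(400,400),interpolation=cv2.INTER_CUBIC)
cv2.imwrite("pics/d.png",np.hstack([t,u]))
E
```

```text
2.75 [508.0131507  164.25749128  60.61626516] [[0.964, -0.266, 0.001], [-0.266, -0.964, 0.0], [0.0, -0.0, -1.0]] [ 0.55098238  0.02426797 -0.17060186]
```

View pics/d.png

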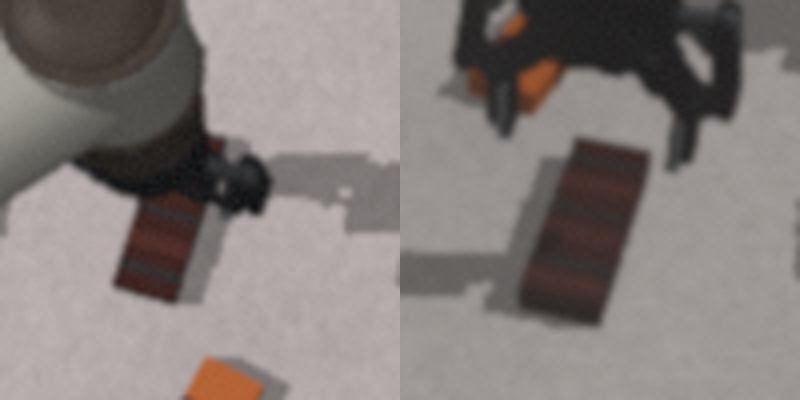

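The picture shows the open fingers at right crop (503,120) and (683,150), straddling the slab centred at (585,230). Time to descend and grip.

Request:
arm_command([
  {"grip":1,"linear":[0,0,25],"rot":[0,0,0]},
  {"grip":1,"linear":[0,0,45],"rot":[0,0,0]},
  {"grip":1,"linear":[0,0,56],"rot":[0,0,0]},
  {"grip":1,"linear":[0,0,56],"rot":[0,0,0]},
  {"grip":0.5,"linear":[0,0,56],"rot":[0,0,0]},
  {"grip":0.4,"linear":[0,0,56],"rot":[0,0,0]},
  {"grip":0.3,"linear":[0,0,56],"rot":[0,0,0]},
  {"grip":0.2,"linear":[0,0,56],"rot":[0,0,0]},
  {"grip":0.2,"linear":[0,0,56],"rot":[0,0,0]},
])

```text
clock: 3.88
position: [508.9, 163.9, 5.6]
ee_rot: [0.991, -0.135, 0.001, -0.001]
contact_force: [-2.0, 0.3, 5.3]
gripper_width: 44.4
grasp_force: 62.7
```

Request:
arm_command([
  {"grip":0.2,"linear":[0,0,-20],"rot":[0,0,0]},
  {"grip":0.2,"linear":[0,0,-55],"rot":[0,0,0]},
  {"grip":0.2,"linear":[6,40,-80],"rot":[0,0,-0.03]},
  {"grip":0.2,"linear":[13,90,-80],"rot":[0,0,-0.06]},
  {"grip":0.2,"linear":[20,140,-80],"rot":[0,0,-0.09]},
  {"grip":0.2,"linear":[28,190,-80],"rot":[0,0,-0.118]},
  {"grip":0.2,"linear":[34,230,-75],"rot":[0,0,-0.118]},
  {"grip":0.2,"linear":[36,242,-70],"rot":[0,0,-0.118]},
  {"grip":0.2,"linear":[36,242,-66],"rot":[0,0,-0.118]},
  {"grip":0.2,"linear":[36,242,-66],"rot":[0,0,-0.118]},
])

```text
clock: 5.12
position: [478.0, -78.7, 69.9]
ee_rot: [0.997, -0.076, -0.0, 0.0]
contact_force: [0.4, 0.5, -2.9]
gripper_width: 43.9
grasp_force: 62.1
```

```bash
python3 - <<'E'
from h import *
a=imaging.get_image("top");b=imaging.get_image("scene")
s=arm.read_state();print(s["clock"],s["position"],R.from_quat(s["ee_rot"]).as_matrix().round(3).tolist(),s["contact_force"],s["gripper_width"])
for n,im in(("top",a),("scene",b)):
  for q,z in [("slab",70),("rail_end",24),("stop_near",24),("nose",50),("shoe",28)]:
    print(n,q,[(np.round(d["pixel"],1).tolist(),round(d["score"],2),p2w(im,d["pixel"],z).round().tolist()) for d in models.tip_of(im,q)[:1]])
t=cv2.resize(np.array(a["frame"])[105:225,260:360,::-1],(400,480),interpolation=cv2.INTER_CUBIC);u=cv2.resize(np.array(b["frame"])[190:310,120:220,::-1],(400,480),interpolation=cv2.INTER_CUBIC)
cv2.imwrite("pics/e.png",np.hstack([t,u]))
E
```

```text
5.225 [478.37061759 -78.52591831  70.30879319] [[0.989, -0.151, 0.0], [-0.151, -0.989, 0.0], [0.0, -0.0, -1.0]] [ 0.63413183  0.29958222 -2.94086254] 44.09217140013292
top slab [([172.4, 296.5], 0.95, [197.0, 276.0, 70.0])]
top rail_end []
top stop_near [([311.5, 144.6], 0.83, [619.0, -93.0, 24.0])]
top nose []
top shoe []
scene slab [([288.0, 181.5], 0.94, [424.0, 145.0, 70.0])]
scene rail_end [([192.3, 240.1], 0.83, [570.0, -60.0, 24.0])]
scene stop_near [([171.4, 256.9], 0.76, [617.0, -95.0, 24.0])]
scene nose [([179.9, 229.1], 0.58, [563.0, -84.0, 50.0])]
scene shoe [([173.7, 250.9], 0.98, [605.0, -93.0, 28.0])]
```

View pics/e.png

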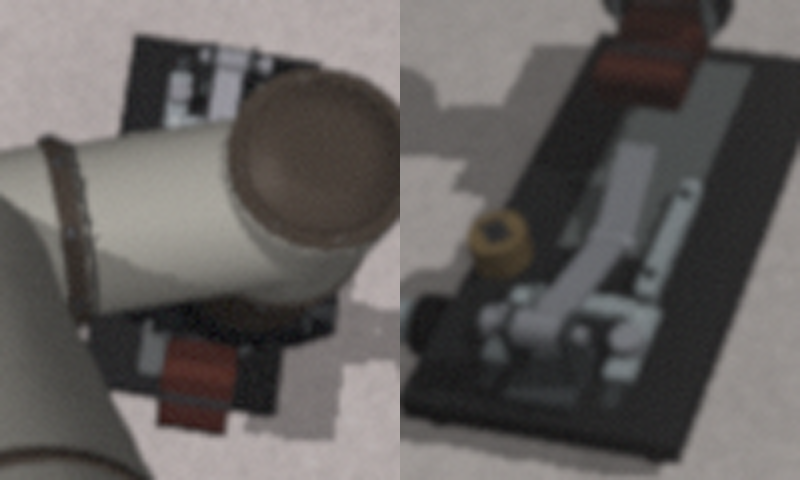

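Slab is held level in front of the arm, with its end at right crop (640,85) and the nose tip at (630,150). Now lowering it onto the plate.

Request:
arm_command([
  {"grip":0.2,"linear":[0,0,20],"rot":[0,0,0]},
  {"grip":0.2,"linear":[0,0,34],"rot":[0,0,0]},
  {"grip":0.2,"linear":[0,0,38],"rot":[0,0,0]},
  {"grip":0.2,"linear":[0,0,40],"rot":[0,0,0]},
  {"grip":0.2,"linear":[0,0,41],"rot":[0,0,0]},
  {"grip":0.2,"linear":[0,0,41],"rot":[0,0,0]},
])

```text
clock: 6.48
position: [478.3, -79.5, 29.7]
ee_rot: [0.997, -0.076, 0.0, -0.0]
contact_force: [-0.1, -0.1, -3.0]
gripper_width: 44.5
grasp_force: 62.2
```

```bash
python3 - <<'E'
from h import *
b=imaging.get_image("scene")
s=arm.read_state();print(s["clock"],s["position"],s["contact_force"],s["gripper_width"],s["wrist_torque"])
B=np.array(b["frame"])[:,:,::-1].copy()
u=cv2.resize(B[195:295,130:220],(720,600*720//675 if 0 else 600),interpolation=cv2.INTER_CUBIC)
c=np.array([478.4,-78.5]);yw=-.152
def dr(p,col):
    q=w2p(b,p);cv2.circle(u,(int((q[0]+.5-130)*8),int((q[1]+.5-195)*6)),3,col,-1)
ex=np.array([np.cos(yw),np.sin(yw)]);ey=np.array([-ex[1],ex[0]])
for sx in(63,20):
  for sy in(-23,23): dr([*(c+sx*ex+sy*ey),42],(0,255,0))
S=np.array([576,-90.5])
for x,y,z,col in[(-22,-10,50,(0,0,255)),(-22,10,50,(0,0,255)),(-19,23,34,(255,255,0)),(58,23,34,(255,255,0)),(135,70,24,(0,255,255)),(-135,70,24,(0,255,255)),(135,-70,24,(0,255,255))]: dr([*(S+x*ex+y*ey),z],col)
cv2.imwrite("pics/f.png",u)
E
```

```text
6.525 [478.2734167  -79.48215582  29.67447062] [-0.14699571  0.65475743 -2.41616326] 44.50988144814323 [ 0.01268942 -0.02110215 -0.01417301]
```

View pics/f.png

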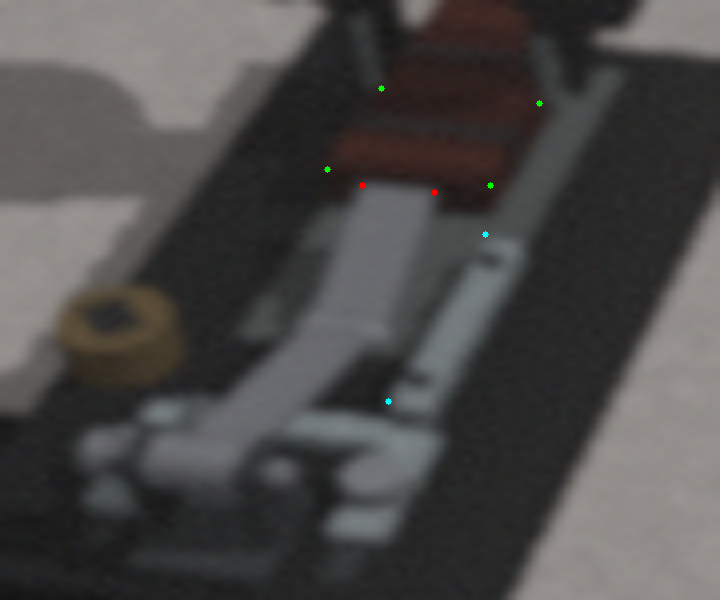

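Slab front end is at (420,180), about 3 mm to the rail side of where I predicted. The nose (red) and rail (cyan) points agree with the picture. I'll lower the rest, release, and regrip further back.

Request:
arm_command([
  {"grip":0.2,"linear":[0,1,1],"rot":[0,0,0]},
  {"grip":0.2,"linear":[0,2,1.5],"rot":[0,0,0]},
  {"grip":0.2,"linear":[0,2,2],"rot":[0,0,0]},
  {"grip":0.2,"linear":[0,2,2],"rot":[0,0,0]},
])

```text
clock: 7.02
position: [478.7, -80.5, 29.5]
ee_rot: [0.997, -0.076, 0.001, -0.001]
contact_force: [-4.4, 7.4, 13.5]
gripper_width: 44.1
grasp_force: 64.0
```

Request:
arm_command([
  {"grip":0.5,"linear":[0,0,-0.5],"rot":[0,0,0]},
  {"grip":0.8,"linear":[0,0,-1],"rot":[0,0,0]},
  {"grip":0.9,"linear":[0,0,-1],"rot":[0,0,0]},
  {"grip":0.9,"linear":[-15,0,-1],"rot":[0,0,0]},
  {"grip":0.9,"linear":[-45,0,-1],"rot":[0,0,0]},
  {"grip":0.9,"linear":[-45,0,-1],"rot":[0,0,0]},
  {"grip":0.4,"linear":[-45,0,-1],"rot":[0,0,0]},
  {"grip":0.3,"linear":[-45,0,-1],"rot":[0,0,0]},
  {"grip":0.2,"linear":[-45,0,-1],"rot":[0,0,0]},
  {"grip":0.2,"linear":[-45,0,-1],"rot":[0,0,0]},
])

```text
clock: 8.28
position: [433.9, -74.6, 28.9]
ee_rot: [0.997, -0.076, 0.0, -0.0]
contact_force: [-1.1, 0.9, 7.0]
gripper_width: 44.1
grasp_force: 60.9
```

```bash
cat > look.py <<'E'
from h import *
import sys
b=imaging.get_image("scene")
s=arm.read_state();print(s["clock"],s["position"],R.from_quat(s["ee_rot"]).as_matrix().round(3)[:2].tolist(),s["contact_force"],s["gripper_width"],s["wrist_torque"])
u=cv2.resize(np.array(b["frame"])[195:295,130:220,::-1],(720,600),interpolation=cv2.INTER_CUBIC)
cv2.imwrite("pics/"+sys.argv[1],u)
E
python3 look.py g.png
```

```text
8.325 [433.93402403 -74.5738169   28.87096825] [[0.988, -0.152, 0.001], [-0.152, -0.988, -0.0]] [-1.60505845  2.38840942  5.65931636] 44.46969291044648 [0.35098108 0.50822723 0.13277743]
```

View pics/g.png

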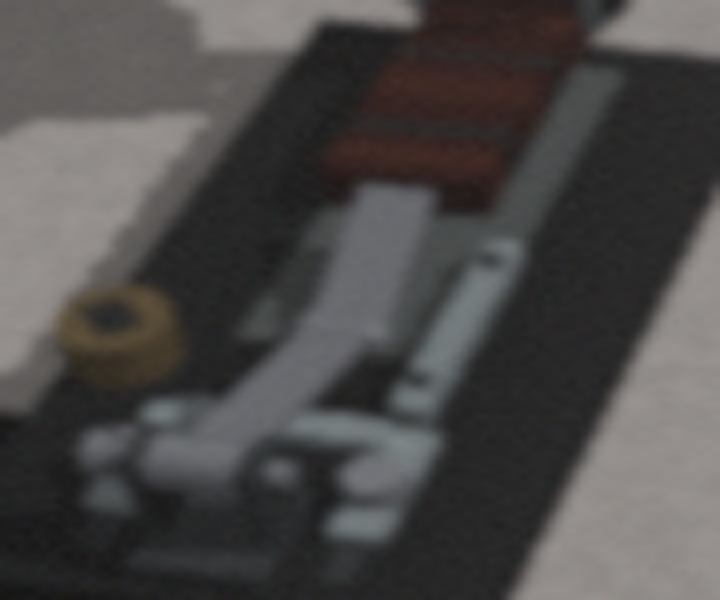

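The slab lies flat in front of the nose at (395,185), about 4 mm clear of the rail line. I'll slide it in part way first.

Request:
arm_command([
  {"grip":0.2,"linear":[4,0,0],"rot":[0,0,0]},
  {"grip":0.2,"linear":[9,0,0],"rot":[0,0,0]},
  {"grip":0.2,"linear":[14,0,0],"rot":[0,0,0]},
  {"grip":0.2,"linear":[19,0,0],"rot":[0,0,0]},
  {"grip":0.2,"linear":[22,0,0],"rot":[0,0,0]},
  {"grip":0.2,"linear":[22,0,0],"rot":[0,0,0]},
])

```text
clock: 9.07
position: [447.4, -79.1, 28.8]
ee_rot: [0.997, -0.077, -0.008, 0.002]
contact_force: [-17.4, 3.8, 27.0]
gripper_width: 44.4
grasp_force: 63.1
```

Request:
arm_command([
  {"grip":0.2,"linear":[0,-1,0],"rot":[0,0,0]},
  {"grip":0.2,"linear":[0,-2,0],"rot":[0,0,0]},
  {"grip":0.2,"linear":[0,-2,0],"rot":[0,0,0]},
])

```text
clock: 9.45
position: [448.9, -78.2, 28.8]
ee_rot: [0.997, -0.077, -0.007, 0.002]
contact_force: [-14.0, -4.8, 20.7]
gripper_width: 44.3
grasp_force: 62.5
```

Request:
arm_command([
  {"grip":0.2,"linear":[0,-1,0],"rot":[0,0,0]},
  {"grip":0.2,"linear":[0,-1,0],"rot":[0,0,0]},
])

```text
clock: 9.7
position: [451.2, -76.8, 28.8]
ee_rot: [0.997, -0.077, -0.005, 0.001]
contact_force: [-9.6, -5.7, 16.7]
gripper_width: 44.2
grasp_force: 62.0
```

Pressing too hard on the plate, and that friction is the drag. I'll ease up by 1 mm.

Request:
arm_command([
  {"grip":0.2,"linear":[0,0,-0.5],"rot":[0,0,0]},
  {"grip":0.2,"linear":[0,0,-1],"rot":[0,0,0]},
  {"grip":0.2,"linear":[0,0,-1],"rot":[0,0,0]},
  {"grip":0.2,"linear":[0,0,-1],"rot":[0,0,0]},
])

```text
clock: 10.2
position: [455.7, -74.9, 29.0]
ee_rot: [0.997, -0.076, -0.0, -0.0]
contact_force: [-0.3, -0.9, -0.4]
gripper_width: 44.4
grasp_force: 61.2
```

```bash
python3 look.py h.png
```

```text
10.25 [455.7648691  -74.91881643  29.07255155] [[0.988, -0.152, 0.0], [-0.152, -0.988, 0.0]] [-0.07711779  0.09381834 -1.5860596 ] 44.04513512164156 [-0.19913353  0.04808836 -0.04147159]
```

View pics/h.png

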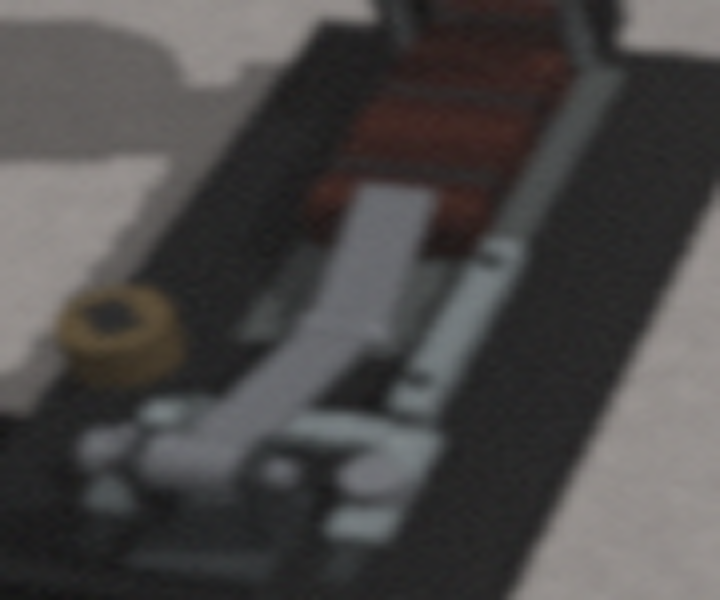

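The slab end is under the nose at (395,215), just past the rail's near end. Now I'll feel for the rail.

Request:
arm_command([
  {"grip":0.2,"linear":[0,-0.5,0],"rot":[0,0,0]},
  {"grip":0.2,"linear":[0,-1,0],"rot":[0,0,0]},
  {"grip":0.2,"linear":[0,-1,0],"rot":[0,0,0]},
])

```text
clock: 10.62
position: [455.7, -73.9, 29.3]
ee_rot: [0.997, -0.076, 0.0, -0.0]
contact_force: [0.5, 0.2, -2.0]
gripper_width: 44.1
grasp_force: 61.3
```

Request:
arm_command([
  {"grip":0.2,"linear":[0,-0.5,0],"rot":[0,0,0]},
  {"grip":0.2,"linear":[0,-1,0],"rot":[0,0,0]},
  {"grip":0.2,"linear":[0,-1,0],"rot":[0,0,0]},
])

```text
clock: 11.0
position: [455.7, -73.0, 29.3]
ee_rot: [0.997, -0.076, -0.0, -0.0]
contact_force: [0.6, 0.8, -1.8]
gripper_width: 44.5
grasp_force: 61.3
```

Request:
arm_command([
  {"grip":0.2,"linear":[0,-0.5,0],"rot":[0,0,0]},
  {"grip":0.2,"linear":[0,-1,0],"rot":[0,0,0]},
  {"grip":0.2,"linear":[0,-1,0],"rot":[0,0,0]},
])

```text
clock: 11.38
position: [455.8, -72.0, 29.3]
ee_rot: [0.997, -0.076, -0.0, -0.0]
contact_force: [-1.3, 0.9, -2.6]
gripper_width: 44.2
grasp_force: 61.3
```

Request:
arm_command([
  {"grip":0.2,"linear":[0,-0.5,0],"rot":[0,0,0]},
  {"grip":0.2,"linear":[0,-1,0],"rot":[0,0,0]},
  {"grip":0.2,"linear":[0,-1,0],"rot":[0,0,0]},
])

```text
clock: 11.75
position: [455.9, -71.2, 29.3]
ee_rot: [0.997, -0.077, -0.0, 0.0]
contact_force: [0.2, -2.2, -1.5]
gripper_width: 44.2
grasp_force: 61.3
```

```bash
python3 -c "
from h import *
s=arm.read_state();print(s['contact_force'],s['wrist_torque'])"
```

```text
[ 0.20363439 -2.2157218  -1.45546715] [-0.59097659  0.06691456 -0.21532653]
```

Request:
arm_command([
  {"grip":0.2,"linear":[1,0,0],"rot":[0,0,0]},
  {"grip":0.2,"linear":[2.5,0,0],"rot":[0,0,0]},
  {"grip":0.2,"linear":[4,0,0],"rot":[0,0,0]},
  {"grip":0.2,"linear":[5.5,0,0],"rot":[0,0,0]},
  {"grip":0.2,"linear":[7,0,0],"rot":[0,0,0]},
  {"grip":0.2,"linear":[8,0,0],"rot":[0,0,0]},
  {"grip":0.2,"linear":[8,0,0],"rot":[0,0,0]},
])

```text
clock: 12.62
position: [463.7, -72.4, 29.2]
ee_rot: [0.997, -0.077, -0.0, 0.0]
contact_force: [-3.4, -2.2, -2.6]
gripper_width: 44.4
grasp_force: 61.3
```

Request:
arm_command([
  {"grip":0.2,"linear":[1,0,0],"rot":[0,0,0]},
  {"grip":0.2,"linear":[2.5,0,0],"rot":[0,0,0]},
  {"grip":0.2,"linear":[4,0,0],"rot":[0,0,0]},
  {"grip":0.2,"linear":[5.5,0,0],"rot":[0,0,0]},
  {"grip":0.2,"linear":[7,0,0],"rot":[0,0,0]},
  {"grip":0.2,"linear":[8,0,0],"rot":[0,0,0]},
  {"grip":0.2,"linear":[8,0,0],"rot":[0,0,0]},
])

```text
clock: 13.5
position: [469.1, -73.6, 28.9]
ee_rot: [0.997, -0.076, -0.003, 0.0]
contact_force: [-8.5, 0.4, 1.8]
gripper_width: 44.4
grasp_force: 61.8
```

```bash
python3 -c "
from h import *
s=arm.read_state();print(s['position'],s['contact_force'],s['wrist_torque'])"
```

```text
[469.09674074 -73.58019475  28.94442808] [-8.45715324  0.38753759  1.83173626] [ 0.11004418  2.37291397 -0.06418795]
```

Request:
arm_command([
  {"grip":0.2,"linear":[2,-0.2,0],"rot":[0,0,0]},
  {"grip":0.2,"linear":[4,-0.4,0],"rot":[0,0,0]},
  {"grip":0.2,"linear":[6,-0.6,0],"rot":[0,0,0]},
  {"grip":0.2,"linear":[8,-0.8,0],"rot":[0,0,0]},
  {"grip":0.2,"linear":[10,-1,0],"rot":[0,0,0]},
  {"grip":0.2,"linear":[12,-1,0],"rot":[0,0,0]},
  {"grip":0.2,"linear":[12,-1,0],"rot":[0,0,0]},
])

```text
clock: 14.38
position: [477.7, -74.9, 28.9]
ee_rot: [0.997, -0.077, -0.006, 0.001]
contact_force: [-14.4, 1.2, 9.9]
gripper_width: 44.1
grasp_force: 62.7
```

```bash
python3 look.py i.png
```

```text
14.425 [477.69974822 -74.91241062  28.90777679] [[0.988, -0.153, -0.013], [-0.153, -0.988, -0.001]] [-14.77889667   1.10069469  10.2488116 ] 44.278200773922684 [ 0.32376986  4.13833425 -0.0464169 ]
```

Request:
arm_command([
  {"grip":0.2,"linear":[2,-0.1,-0.2],"rot":[0,0,0]},
  {"grip":0.2,"linear":[4,-0.2,-0.4],"rot":[0,0,0]},
  {"grip":0.2,"linear":[6,-0.3,-0.5],"rot":[0,0,0]},
  {"grip":0.2,"linear":[8,-0.4,-0.5],"rot":[0,0,0]},
  {"grip":0.2,"linear":[10,-0.5,-0.5],"rot":[0,0,0]},
  {"grip":0.2,"linear":[12,-0.5,-0.5],"rot":[0,0,0]},
  {"grip":0.2,"linear":[12,-0.5,-0.5],"rot":[0,0,0]},
])

```text
clock: 15.3
position: [487.3, -76.4, 28.9]
ee_rot: [0.997, -0.077, -0.009, 0.001]
contact_force: [-19.0, 0.3, 11.2]
gripper_width: 44.3
grasp_force: 62.8
```

```bash
python3 look.py j.png
```

```text
15.35 [487.27310421 -76.43326063  28.92674022] [[0.988, -0.154, -0.018], [-0.154, -0.988, -0.001]] [-18.22388495   0.58700451  12.19457028] 44.11161129107023 [ 0.5098232   5.06531503 -0.01925146]
```

View pics/j.png

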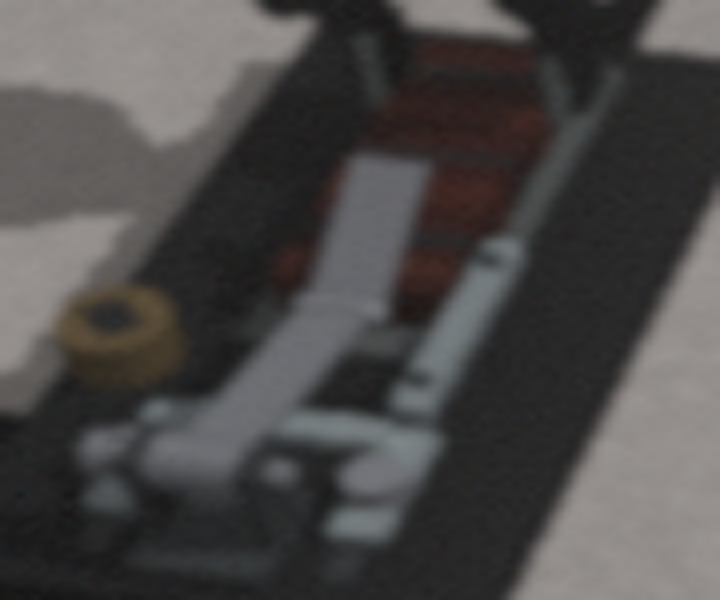

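The arm is lifting with the slab end under the nose slope, lead end at about (360,310), alongside the rail. Continuing.

Request:
arm_command([
  {"grip":0.2,"linear":[1.5,-0.1,-0.1],"rot":[0,0,0]},
  {"grip":0.2,"linear":[3,-0.2,-0.2],"rot":[0,0,0]},
  {"grip":0.2,"linear":[4.5,-0.3,-0.3],"rot":[0,0,0]},
  {"grip":0.2,"linear":[6,-0.4,-0.4],"rot":[0,0,0]},
  {"grip":0.2,"linear":[7.5,-0.5,-0.5],"rot":[0,0,0]},
  {"grip":0.2,"linear":[9,-0.5,-0.5],"rot":[0,0,0]},
  {"grip":0.2,"linear":[9,-0.5,-0.5],"rot":[0,0,0]},
])

```text
clock: 16.23
position: [492.8, -77.4, 28.9]
ee_rot: [0.997, -0.077, -0.012, 0.002]
contact_force: [-24.3, 3.0, 16.0]
gripper_width: 44.6
grasp_force: 63.2
```

```bash
python3 look.py k.png
```

```text
16.275 [492.8118314  -77.35867694  28.92120451] [[0.988, -0.154, -0.025], [-0.154, -0.988, -0.001]] [-24.28525675   2.44907837  15.94511   ] 44.212461879824374 [ 1.27323263e+00  6.62600237e+00 -1.87646009e-03]
```

Request:
arm_command([
  {"grip":0.2,"linear":[0,0,-0.5],"rot":[0,0,0]},
  {"grip":0.2,"linear":[0,0,-1],"rot":[0,0,0]},
  {"grip":0.2,"linear":[0,0,-1],"rot":[0,0,0]},
  {"grip":0.2,"linear":[0,0,-1],"rot":[0,0,0]},
])

```text
clock: 16.77
position: [498.2, -77.6, 29.7]
ee_rot: [0.997, -0.078, -0.007, 0.001]
contact_force: [-12.2, -4.7, 1.0]
gripper_width: 44.0
grasp_force: 61.5
```

Request:
arm_command([
  {"grip":0.2,"linear":[0.5,0,-0.3],"rot":[0,0,0]},
  {"grip":0.2,"linear":[1,0,-0.5],"rot":[0,0,0]},
  {"grip":0.2,"linear":[2,0,-0.5],"rot":[0,0,0]},
  {"grip":0.2,"linear":[2,0,-0.5],"rot":[0,0,0]},
])

```text
clock: 17.27
position: [500.6, -78.0, 30.0]
ee_rot: [0.997, -0.078, -0.007, 0.001]
contact_force: [-11.0, -4.7, 0.2]
gripper_width: 44.1
grasp_force: 61.4
```

Request:
arm_command([
  {"grip":0.2,"linear":[0.8,0.2,0],"rot":[0,0,0]},
  {"grip":0.2,"linear":[1.6,0.4,0],"rot":[0,0,0]},
  {"grip":0.2,"linear":[2.4,0.5,0],"rot":[0,0,0]},
  {"grip":0.2,"linear":[3.2,0.5,0],"rot":[0,0,0]},
  {"grip":0.2,"linear":[4,0.5,0],"rot":[0,0,0]},
  {"grip":0.2,"linear":[4,0.5,0],"rot":[0,0,0]},
])

```text
clock: 18.02
position: [505.2, -78.9, 30.1]
ee_rot: [0.997, -0.078, -0.006, 0.001]
contact_force: [-9.5, -4.0, -1.6]
gripper_width: 44.4
grasp_force: 61.4
```

Request:
arm_command([
  {"grip":0.2,"linear":[0.8,0,0],"rot":[0,0,0]},
  {"grip":0.2,"linear":[1.6,0,0],"rot":[0,0,0]},
  {"grip":0.2,"linear":[2.4,0,0],"rot":[0,0,0]},
  {"grip":0.2,"linear":[3.2,0,0],"rot":[0,0,0]},
  {"grip":0.2,"linear":[4,0,0],"rot":[0,0,0]},
  {"grip":0.2,"linear":[4,0,0],"rot":[0,0,0]},
])

```text
clock: 18.77
position: [509.1, -79.5, 30.1]
ee_rot: [0.997, -0.078, -0.006, 0.001]
contact_force: [-10.1, -3.3, -0.8]
gripper_width: 44.6
grasp_force: 61.4
```

Request:
arm_command([
  {"grip":0.2,"linear":[0.7,0,0],"rot":[0,0,0]},
  {"grip":0.2,"linear":[1.4,0,0],"rot":[0,0,0]},
  {"grip":0.2,"linear":[2.1,0,0],"rot":[0,0,0]},
  {"grip":0.2,"linear":[2.8,0,0],"rot":[0,0,0]},
  {"grip":0.2,"linear":[3.5,0,0],"rot":[0,0,0]},
  {"grip":0.2,"linear":[3.5,0,0],"rot":[0,0,0]},
])

```text
clock: 19.52
position: [512.5, -80.1, 30.0]
ee_rot: [0.997, -0.078, -0.006, 0.001]
contact_force: [-9.7, -3.5, -1.7]
gripper_width: 44.5
grasp_force: 61.4
```

Request:
arm_command([
  {"grip":0.2,"linear":[0.7,0,0],"rot":[0,0,0]},
  {"grip":0.2,"linear":[1.4,0,0],"rot":[0,0,0]},
  {"grip":0.2,"linear":[2.1,0,0],"rot":[0,0,0]},
  {"grip":0.2,"linear":[2.8,0,0],"rot":[0,0,0]},
  {"grip":0.2,"linear":[3.5,0,0],"rot":[0,0,0]},
  {"grip":0.2,"linear":[3.5,0,0],"rot":[0,0,0]},
])

```text
clock: 20.27
position: [515.9, -80.6, 30.0]
ee_rot: [0.997, -0.078, -0.006, 0.001]
contact_force: [-10.0, -3.2, -0.9]
gripper_width: 44.3
grasp_force: 61.4
```

Request:
arm_command([
  {"grip":0.2,"linear":[0.7,0,0],"rot":[0,0,0]},
  {"grip":0.2,"linear":[1.4,0,0],"rot":[0,0,0]},
  {"grip":0.2,"linear":[2.1,0,0],"rot":[0,0,0]},
  {"grip":0.2,"linear":[2.8,0,0],"rot":[0,0,0]},
  {"grip":0.2,"linear":[3.5,0,0],"rot":[0,0,0]},
  {"grip":0.2,"linear":[3.5,0,0],"rot":[0,0,0]},
])

```text
clock: 21.02
position: [519.4, -81.2, 30.0]
ee_rot: [0.997, -0.078, -0.006, 0.001]
contact_force: [-10.2, -4.6, -1.2]
gripper_width: 44.2
grasp_force: 61.4
```

```bash
python3 look.py l.png
```

```text
21.075 [519.35664512 -81.16429944  29.98155096] [[0.988, -0.155, -0.012], [-0.155, -0.988, -0.001]] [-9.42336978 -4.54136617 -1.71967641] 44.15670547661397 [-1.14696603  2.82560844 -0.4584938 ]
```

View pics/l.png

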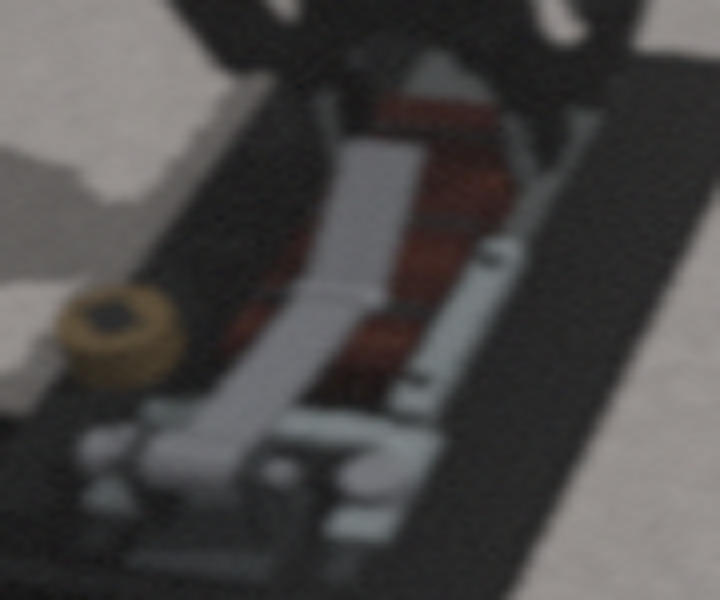

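The slab lies along the rail with its lead end at about (350,400), a few mm short of the stop bar at (345,415). Creeping from here.

Request:
arm_command([
  {"grip":0.2,"linear":[0.5,0,0],"rot":[0,0,0]},
  {"grip":0.2,"linear":[1,0,0],"rot":[0,0,0]},
  {"grip":0.2,"linear":[1.5,0,0],"rot":[0,0,0]},
  {"grip":0.2,"linear":[2,0,0],"rot":[0,0,0]},
  {"grip":0.2,"linear":[2.5,0,0],"rot":[0,0,0]},
  {"grip":0.2,"linear":[2.5,0,0],"rot":[0,0,0]},
])

```text
clock: 21.82
position: [521.8, -81.6, 30.0]
ee_rot: [0.997, -0.078, -0.006, 0.001]
contact_force: [-10.2, -4.1, -1.3]
gripper_width: 44.3
grasp_force: 61.4
```

Request:
arm_command([
  {"grip":0.2,"linear":[0.5,0,0],"rot":[0,0,0]},
  {"grip":0.2,"linear":[1,0,0],"rot":[0,0,0]},
  {"grip":0.2,"linear":[1.5,0,0],"rot":[0,0,0]},
  {"grip":0.2,"linear":[2,0,0],"rot":[0,0,0]},
  {"grip":0.2,"linear":[2,0,0],"rot":[0,0,0]},
])

```text
clock: 22.45
position: [523.8, -81.8, 29.9]
ee_rot: [0.997, -0.078, -0.006, 0.001]
contact_force: [-9.9, -3.2, -1.6]
gripper_width: 44.0
grasp_force: 61.4
```

Request:
arm_command([
  {"grip":0.2,"linear":[0.5,0,0],"rot":[0,0,0]},
  {"grip":0.2,"linear":[1,0,0],"rot":[0,0,0]},
  {"grip":0.2,"linear":[1.5,0,0],"rot":[0,0,0]},
  {"grip":0.2,"linear":[2,0,0],"rot":[0,0,0]},
  {"grip":0.2,"linear":[2,0,0],"rot":[0,0,0]},
])

```text
clock: 23.08
position: [525.7, -82.2, 29.9]
ee_rot: [0.997, -0.078, -0.006, 0.001]
contact_force: [-10.1, -4.1, -1.5]
gripper_width: 44.5
grasp_force: 61.4
```

Request:
arm_command([
  {"grip":0.2,"linear":[0.5,0,0],"rot":[0,0,0]},
  {"grip":0.2,"linear":[1,0,0],"rot":[0,0,0]},
  {"grip":0.2,"linear":[1.5,0,0],"rot":[0,0,0]},
  {"grip":0.2,"linear":[1.5,0,0],"rot":[0,0,0]},
])

```text
clock: 23.58
position: [527.2, -82.4, 29.9]
ee_rot: [0.997, -0.078, -0.006, 0.001]
contact_force: [-10.3, -4.3, -1.0]
gripper_width: 44.4
grasp_force: 61.4
```

Request:
arm_command([
  {"grip":0.2,"linear":[0.5,0,0],"rot":[0,0,0]},
  {"grip":0.2,"linear":[1,0,0],"rot":[0,0,0]},
  {"grip":0.2,"linear":[1.5,0,0],"rot":[0,0,0]},
  {"grip":0.2,"linear":[1.5,0,0],"rot":[0,0,0]},
])

```text
clock: 24.08
position: [528.7, -82.6, 29.9]
ee_rot: [0.997, -0.078, -0.006, 0.001]
contact_force: [-10.1, -4.6, -2.1]
gripper_width: 44.7
grasp_force: 61.3
```

Request:
arm_command([
  {"grip":0.2,"linear":[0.5,0,0],"rot":[0,0,0]},
  {"grip":0.2,"linear":[1,0,0],"rot":[0,0,0]},
  {"grip":0.2,"linear":[1.5,0,0],"rot":[0,0,0]},
  {"grip":0.2,"linear":[1.5,0,0],"rot":[0,0,0]},
])

```text
clock: 24.58
position: [530.2, -82.9, 29.9]
ee_rot: [0.997, -0.078, -0.006, 0.001]
contact_force: [-9.1, -4.8, -0.9]
gripper_width: 44.5
grasp_force: 61.3
```

Request:
arm_command([
  {"grip":0.2,"linear":[0.5,0,0],"rot":[0,0,0]},
  {"grip":0.2,"linear":[1,0,0],"rot":[0,0,0]},
  {"grip":0.2,"linear":[1.5,0,0],"rot":[0,0,0]},
  {"grip":0.2,"linear":[1.5,0,0],"rot":[0,0,0]},
])

```text
clock: 25.08
position: [531.7, -83.1, 29.9]
ee_rot: [0.997, -0.078, -0.006, 0.001]
contact_force: [-9.6, -3.9, -0.7]
gripper_width: 44.6
grasp_force: 61.3
```

Request:
arm_command([
  {"grip":0.2,"linear":[0.5,0,0],"rot":[0,0,0]},
  {"grip":0.2,"linear":[1,0,0],"rot":[0,0,0]},
  {"grip":0.2,"linear":[1.5,0,0],"rot":[0,0,0]},
  {"grip":0.2,"linear":[1.5,0,0],"rot":[0,0,0]},
])

```text
clock: 25.58
position: [532.1, -83.2, 29.6]
ee_rot: [0.997, -0.078, -0.007, 0.001]
contact_force: [-11.3, -3.4, -1.2]
gripper_width: 44.7
grasp_force: 61.4
```

```bash
python3 - <<'E'
from h import *
s=arm.read_state();print(s["clock"],s["position"],s["contact_force"],s["wrist_torque"])
b=imaging.get_image("scene")
# plate coords of stop predicted vs brightness profile along stage x at stage y=-16..+16 side of arm
ex=np.array([np.cos(-.152),np.sin(-.152)]);ey=np.array([-ex[1],ex[0]]);S=np.array([576,-90.5])
f=cv2.GaussianBlur(np.array(b["frame"]),(3,3),0)
for y in(15,18):
  o=[]
  for x in range(40,82,2):
    q=w2p(b,[*(S+x*ex+y*ey),34]);o.append((x,cv2.getRectSubPix(f,(1,1),(float(q[0]),float(q[1])))[0,0].tolist()))
  print(y,o)
E
```

```text
25.575 [532.05842979 -83.20106532  29.63804185] [-11.30555442  -3.42124236  -1.2444478 ] [-0.87795495  3.29578509 -0.38189636]
15 [(40, [56, 37, 34]), (42, [60, 39, 34]), (44, [63, 40, 35]), (46, [63, 40, 36]), (48, [62, 39, 35]), (50, [58, 38, 34]), (52, [55, 36, 33]), (54, [51, 34, 31]), (56, [46, 32, 29]), (58, [42, 29, 28]), (60, [42, 34, 33]), (62, [53, 49, 49]), (64, [72, 73, 73]), (66, [95, 99, 101]), (68, [110, 116, 118]), (70, [116, 122, 125]), (72, [113, 120, 122]), (74, [103, 109, 111]), (76, [86, 91, 93]), (78, [68, 72, 73]), (80, [53, 56, 57])]
18 [(40, [54, 37, 35]), (42, [57, 39, 35]), (44, [60, 40, 35]), (46, [61, 40, 36]), (48, [60, 41, 37]), (50, [58, 39, 35]), (52, [54, 38, 35]), (54, [51, 36, 33]), (56, [46, 32, 31]), (58, [42, 31, 30]), (60, [41, 33, 32]), (62, [51, 47, 47]), (64, [69, 69, 70]), (66, [91, 94, 96]), (68, [109, 114, 116]), (70, [115, 122, 125]), (72, [113, 119, 122]), (74, [102, 107, 110]), (76, [86, 90, 92]), (78, [68, 71, 73]), (80, [53, 56, 57])]
```

The tool has stalled with force rising, probably on the stop. Confirming gently.

Request:
arm_command([
  {"grip":0.2,"linear":[0.5,0,0],"rot":[0,0,0]},
  {"grip":0.2,"linear":[1,0,0],"rot":[0,0,0]},
  {"grip":0.2,"linear":[1,0,0],"rot":[0,0,0]},
])

```text
clock: 26.0
position: [532.0, -83.2, 29.5]
ee_rot: [0.997, -0.078, -0.008, 0.001]
contact_force: [-14.2, -1.7, 0.3]
gripper_width: 44.3
grasp_force: 61.5
```

Request:
arm_command([
  {"grip":0.2,"linear":[0.5,0,0],"rot":[0,0,0]},
  {"grip":0.2,"linear":[1,0,0],"rot":[0,0,0]},
  {"grip":0.2,"linear":[1,0,0],"rot":[0,0,0]},
])

```text
clock: 26.38
position: [532.1, -83.2, 29.3]
ee_rot: [0.997, -0.078, -0.009, 0.001]
contact_force: [-15.9, -1.1, 1.3]
gripper_width: 44.5
grasp_force: 61.7
```

Home: the position is fixed while the force rises, and the slab is on the rail side. I'll ease the preload and release.

Request:
arm_command([
  {"grip":0.2,"linear":[-0.5,0.3,0],"rot":[0,0,0]},
  {"grip":0.2,"linear":[-0.5,0.3,0],"rot":[0,0,0]},
  {"grip":0.4,"linear":[-0.5,0.3,0],"rot":[0,0,0]},
  {"grip":0.6,"linear":[-0.5,0.3,0],"rot":[0,0,0]},
  {"grip":0.75,"linear":[-0.5,0.3,0],"rot":[0,0,0]},
  {"grip":0.8,"linear":[-0.5,0.3,0],"rot":[0,0,0]},
  {"grip":0.8,"linear":[-0.5,0.3,0],"rot":[0,0,0]},
])

```text
clock: 27.25
position: [541.2, -82.6, 32.2]
ee_rot: [0.997, -0.076, 0.001, -0.0]
contact_force: [-0.5, -0.1, 0.2]
gripper_width: 68.3
grasp_force: 0.0
```

```bash
cat > chk.py <<'E'
from h import *
s=arm.read_state();print(s["clock"],s["position"],s["contact_force"],s["gripper_width"])
b=imaging.get_image("scene")
ex=np.array([np.cos(-.152),np.sin(-.152)]);ey=np.array([-ex[1],ex[0]]);S=np.array([576,-90.5])
f=cv2.GaussianBlur(np.array(b["frame"]),(3,3),0)
def px(x,y,z):
    q=w2p(b,[*(S+x*ex+y*ey),z]);return cv2.getRectSubPix(f,(1,1),(float(q[0]),float(q[1])))[0,0].tolist()
print("end",[(x,px(x,16,34)) for x in range(54,72,2)])
for x in(-10,0,20,40,52): print("side",x,[px(x,y,38)[:3] for y in range(10,34,2)])
E
python3 chk.py
```

```text
27.25 [541.17963586 -82.60016017  32.20367649] [-0.46772646 -0.11913314  0.20677977] 68.27763699223829
end [(54, [49, 33, 30]), (56, [45, 30, 29]), (58, [40, 28, 27]), (60, [41, 33, 32]), (62, [52, 48, 49]), (64, [71, 72, 74]), (66, [95, 99, 100]), (68, [111, 116, 119]), (70, [116, 122, 125])]
side -10 [[41, 33, 33], [41, 33, 33], [42, 33, 33], [44, 34, 33], [47, 35, 34], [48, 36, 35], [50, 40, 40], [57, 52, 51], [70, 70, 71], [84, 88, 89], [96, 101, 103], [102, 107, 109]]
side 0 [[52, 37, 35], [51, 36, 34], [51, 36, 34], [51, 36, 34], [49, 35, 34], [49, 36, 36], [52, 45, 45], [63, 61, 63], [77, 79, 81], [86, 90, 92], [90, 95, 96], [92, 97, 99]]
side 20 [[76, 67, 68], [63, 49, 48], [58, 39, 37], [56, 36, 34], [54, 35, 33], [55, 37, 35], [60, 47, 46], [74, 67, 67], [92, 92, 93], [107, 112, 114], [114, 121, 123], [114, 121, 123]]
side 40 [[52, 39, 37], [51, 37, 35], [51, 37, 35], [51, 36, 35], [50, 36, 35], [50, 39, 38], [54, 48, 47], [67, 67, 68], [88, 92, 93], [106, 112, 114], [114, 121, 123], [114, 121, 123]]
side 52 [[60, 39, 35], [60, 39, 35], [60, 39, 34], [60, 39, 34], [59, 39, 34], [59, 40, 36], [60, 47, 44], [65, 58, 58], [71, 70, 71], [74, 78, 79], [79, 84, 86], [88, 93, 95]]
```

Released cleanly with no contact left. I'll move up and back, then give the rear end a gentle push with shut fingers to confirm it is fully home.

Request:
arm_command([
  {"grip":0.8,"linear":[-6,0,0],"rot":[0,0,0]},
  {"grip":0.8,"linear":[-8,0,-20],"rot":[0,0,0]},
  {"grip":0.8,"linear":[-15,0,-50],"rot":[0,0,0]},
  {"grip":0.3,"linear":[-40,0,-60],"rot":[0,0,0]},
  {"grip":0,"linear":[-62,0,-60],"rot":[0,0,0]},
  {"grip":0,"linear":[-62,0,-40],"rot":[0,0,0]},
  {"grip":0,"linear":[-62,0,-15],"rot":[0,0,0]},
  {"grip":0,"linear":[-62,0,1],"rot":[0,0,0]},
  {"grip":0,"linear":[-62,0,1],"rot":[0,0,0]},
])

```text
clock: 28.42
position: [477.7, -73.5, 29.9]
ee_rot: [0.997, -0.076, -0.001, 0.0]
contact_force: [0.6, 0.1, 1.0]
gripper_width: 0.0
grasp_force: 0.0
```

Request:
arm_command([
  {"grip":0,"linear":[3,0,0],"rot":[0,0,0]},
  {"grip":0,"linear":[6,0,0],"rot":[0,0,0]},
  {"grip":0,"linear":[9,0,0],"rot":[0,0,0]},
  {"grip":0,"linear":[11,0,0],"rot":[0,0,0]},
  {"grip":0,"linear":[13,0,0],"rot":[0,0,0]},
  {"grip":0,"linear":[13,0,0],"rot":[0,0,0]},
])

```text
clock: 29.18
position: [491.9, -75.4, 30.8]
ee_rot: [0.997, -0.076, 0.0, 0.0]
contact_force: [-0.9, 0.2, 0.8]
gripper_width: 0.0
grasp_force: 0.0
```

Request:
arm_command([
  {"grip":0,"linear":[1,0,0],"rot":[0,0,0]},
  {"grip":0,"linear":[2,0,0],"rot":[0,0,0]},
  {"grip":0,"linear":[3,0,0],"rot":[0,0,0]},
  {"grip":0,"linear":[4,0,0],"rot":[0,0,0]},
  {"grip":0,"linear":[5,0,0],"rot":[0,0,0]},
  {"grip":0,"linear":[6,0,0],"rot":[0,0,0]},
])

```text
clock: 29.92
position: [497.8, -76.3, 30.8]
ee_rot: [0.997, -0.076, -0.0, 0.0]
contact_force: [0.4, -0.6, 0.5]
gripper_width: 0.3
grasp_force: 0.0
```

Request:
arm_command([
  {"grip":0,"linear":[1,0,0],"rot":[0,0,0]},
  {"grip":0,"linear":[2,0,0],"rot":[0,0,0]},
  {"grip":0,"linear":[3,0,0],"rot":[0,0,0]},
  {"grip":0,"linear":[4,0,0],"rot":[0,0,0]},
])

```text
clock: 30.42
position: [500.7, -76.9, 30.7]
ee_rot: [0.997, -0.076, -0.001, 0.0]
contact_force: [-3.5, 1.7, 2.2]
gripper_width: -0.3
grasp_force: 1.6
```

Request:
arm_command([
  {"grip":0,"linear":[0.7,0,0],"rot":[0,0,0]},
  {"grip":0,"linear":[1.4,0,0],"rot":[0,0,0]},
  {"grip":0,"linear":[2.1,0,0],"rot":[0,0,0]},
  {"grip":0,"linear":[2.1,0,0],"rot":[0,0,0]},
])

```text
clock: 30.92
position: [500.7, -77.2, 30.4]
ee_rot: [0.997, -0.077, -0.003, 0.0]
contact_force: [-6.4, 4.2, 5.3]
gripper_width: -0.1
grasp_force: 3.7
```

Request:
arm_command([
  {"grip":0,"linear":[0.7,0,0],"rot":[0,0,0]},
  {"grip":0,"linear":[1.4,0,0],"rot":[0,0,0]},
  {"grip":0,"linear":[1.4,0,0],"rot":[0,0,0]},
])

```text
clock: 31.3
position: [500.7, -77.3, 30.3]
ee_rot: [0.997, -0.077, -0.005, 0.0]
contact_force: [-9.6, 4.5, 6.7]
gripper_width: 0.5
grasp_force: 5.1
```

Request:
arm_command([
  {"grip":0,"linear":[0.4,-0.7,-0.3],"rot":[0,0,0]},
  {"grip":0,"linear":[0.8,-1.4,-0.6],"rot":[0,0,0]},
  {"grip":0,"linear":[1.4,-2,-0.6],"rot":[0,0,0]},
  {"grip":0,"linear":[1.4,-2,-0.6],"rot":[0,0,0]},
])

```text
clock: 31.8
position: [500.7, -77.0, 30.3]
ee_rot: [0.997, -0.077, -0.006, 0.001]
contact_force: [-9.9, -2.0, 6.5]
gripper_width: -0.2
grasp_force: 4.8
```

Request:
arm_command([
  {"grip":0,"linear":[0.7,-0.7,0],"rot":[0,0,0]},
  {"grip":0,"linear":[1.4,-1,0],"rot":[0,0,0]},
  {"grip":0,"linear":[1.4,-1,0],"rot":[0,0,0]},
])

```text
clock: 32.17
position: [500.8, -76.7, 30.2]
ee_rot: [0.997, -0.077, -0.008, 0.002]
contact_force: [-11.9, -3.4, 8.9]
gripper_width: -0.1
grasp_force: 5.9
```

Request:
arm_command([
  {"grip":0,"linear":[0.7,0,0],"rot":[0,0,0]},
  {"grip":0,"linear":[1.4,0,0],"rot":[0,0,0]},
  {"grip":0,"linear":[1.4,0,0],"rot":[0,0,0]},
])

```text
clock: 32.55
position: [500.9, -76.8, 30.2]
ee_rot: [0.997, -0.078, -0.009, 0.002]
contact_force: [-16.5, -1.4, 12.3]
gripper_width: -0.0
grasp_force: 7.5
```

Request:
arm_command([
  {"grip":0,"linear":[-4,0,0],"rot":[0,0,0]},
  {"grip":0,"linear":[-10,0,0],"rot":[0,0,0]},
  {"grip":0,"linear":[-20,0,0],"rot":[0,0,0]},
  {"grip":0,"linear":[-25,0,-30],"rot":[0,0,0]},
  {"grip":0,"linear":[-25,0,-80],"rot":[0,0,0]},
  {"grip":0,"linear":[-25,40,-130],"rot":[0,0,0]},
  {"grip":0,"linear":[-25,100,-150],"rot":[0,0,0]},
  {"grip":0,"linear":[-25,160,-150],"rot":[0,0,0]},
  {"grip":0,"linear":[-25,200,-150],"rot":[0,0,0]},
  {"grip":0,"linear":[-25,200,-150],"rot":[0,0,0]},
])

```text
clock: 33.8
position: [454.2, -271.1, 181.4]
ee_rot: [0.997, -0.078, 0.001, 0.0]
contact_force: [0.6, 0.7, -1.0]
gripper_width: -0.0
grasp_force: 0.0
```

```bash
python3 chk.py; python3 - <<'E'
from h import *
for n in("top","scene"):
  im=imaging.get_image(n)
  print(n,[(q,[(np.round(d["rect"]).tolist(),round(d["score"],2)) for d in models.spot_in(im,q)[:2]]) for q in("mount","core","offcut","slab")])
f=cv2.GaussianBlur(np.array(imaging.get_image("top")["frame"]),(3,3),0)
im=imaging.get_image("top")
for yw in(-.152,):
  ex=np.array([np.cos(yw),np.sin(yw)]);ey=np.array([-ex[1],ex[0]]);S=np.array([576,-90.5])
  for x in(-50,-35,-10,10,30,50):
    print(x,[int(cv2.getRectSubPix(f,(1,1),tuple(map(float,w2p(im,[*(S+x*ex+y*ey),42]))))[0,0].mean()) for y in range(-34,36,3)])
E
```

```text
33.8 [ 454.23210376 -271.05985732  181.43414905] [ 0.64219282  0.69148565 -1.02714068] -0.038867047074343276
end [(54, [47, 32, 30]), (56, [43, 30, 27]), (58, [38, 27, 25]), (60, [38, 31, 30]), (62, [49, 45, 45]), (64, [66, 67, 68]), (66, [87, 91, 92]), (68, [102, 108, 110]), (70, [107, 113, 115])]
side -10 [[48, 37, 35], [48, 37, 35], [48, 37, 36], [48, 36, 35], [48, 36, 34], [48, 36, 35], [49, 40, 39], [57, 51, 51], [69, 68, 69], [82, 84, 85], [92, 96, 97], [97, 101, 103]]
side 0 [[51, 38, 36], [49, 36, 34], [49, 36, 34], [49, 36, 35], [48, 36, 35], [48, 37, 36], [51, 43, 44], [61, 58, 59], [72, 74, 75], [80, 85, 86], [84, 89, 90], [86, 91, 92]]
side 20 [[71, 63, 63], [59, 46, 45], [54, 37, 35], [53, 34, 32], [52, 34, 31], [52, 36, 34], [56, 45, 43], [68, 63, 63], [85, 86, 87], [99, 104, 105], [105, 111, 114], [105, 111, 113]]
side 40 [[49, 37, 36], [48, 35, 34], [48, 35, 34], [48, 36, 33], [46, 35, 33], [45, 37, 35], [49, 45, 44], [62, 62, 63], [82, 86, 87], [98, 104, 105], [105, 112, 114], [105, 112, 114]]
side 52 [[56, 36, 33], [56, 36, 33], [56, 36, 33], [57, 37, 33], [56, 37, 
[... 603 characters left out ...]
 162.0, 308.0, 200.0], 0.86), ([156.0, 212.0, 197.0, 262.0], 0.8)])]
-50 [31, 30, 36, 47, 52, 49, 45, 45, 44, 44, 45, 46, 47, 45, 45, 45, 46, 46, 46, 51, 65, 78, 74, 58]
-35 [29, 30, 38, 48, 52, 49, 46, 46, 46, 46, 47, 46, 45, 46, 45, 45, 45, 45, 46, 51, 64, 76, 72, 56]
-10 [30, 32, 40, 49, 49, 45, 49, 65, 85, 95, 97, 97, 98, 93, 78, 60, 47, 43, 47, 61, 85, 102, 103, 86]
10 [30, 32, 41, 50, 49, 41, 41, 57, 80, 97, 103, 104, 104, 101, 91, 74, 58, 50, 54, 75, 110, 133, 130, 101]
30 [33, 29, 29, 32, 37, 40, 43, 59, 91, 119, 130, 130, 130, 131, 125, 105, 76, 53, 52, 75, 112, 135, 128, 96]
50 [38, 43, 47, 48, 45, 42, 42, 58, 93, 124, 138, 141, 140, 133, 111, 80, 58, 51, 55, 76, 103, 118, 112, 89]
```

```bash
python3 -c "
from bench import job
print(job.job_done())"
```

```text
the job is handed in; nothing more can be done
None
```

The slab is clipped onto the stage: flat on the plate, flush along the side rail and home against the end stop under the hold-down arm. A gentle push of about 16 N moved it no further, and the job was handed in at about 34 s with the robot clear; no verdict came back.

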